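# Take the sprung roller out of a hand ink roller's frame for washing

### The job

Take the rubber roller out of the ink roller's frame for washing: with the forked tool astride the sprung axle pin, press the pin's flange back towards the drum until its tip is free of the arm, without forcing it or the frame, ease that end out through the frame's open front and let the pin come out again. Put the tool back upright in its stand, draw the roller's other end out of its hole and lay the roller gently in the wash tray, along and between the two ribs. Leave the water pot, the ink tin and the flat brush where they are.

Things in the scene. Friction and masses are not known exactly. Their poses are not given: they have to be found in the camera images.
- frame: Ink roller's steel yoke, fixed on a plywood board 270 x 220 x 12 mm by its wooden handle. Origin on the table top straight under the middle of the axle line; x from the yoke's open front to the handle, y along the axle line to the sprung end, z up. Axle line 34 mm above the table, 22 above the board. Crossbar's front face at x = 63 mm; handle clamp at x 135 to 175 mm, 72 mm high.
- pin_eye (a point): Mouth of the blind hole (11.5 mm wide, 5.5 mm deep) for the sprung pin, in the inner face of the +y arm, at frame (0, 72, 34) mm; axes as the frame's. The arm is 8 mm thick and ends in an eye 22 mm square about this point, so it ends 11 mm in front of it (to -x) and 11 mm above it; the front is open beyond. Behind the eye the arm is 16 mm high.
- stub_eye (a point): Mouth of the through hole (13 mm wide) for the roller's stub, in the inner face of the -y arm, at frame (0, -72, 34) mm; axes as the frame's. Arm and eye as on the other side.
- roller: Removable roller, 0.4 kg: black rubber drum 44 mm in diameter, 110 mm long, resting on the board. Origin at the drum's centre on its axis (mounted: frame 0, -10.75, 34 mm), y along the axis to the sprung pin. At -y a shoulder 18 mm wide, 6 mm long, lies on the arm, then a stub 9 mm wide, 9.5 mm long, sits in the arm's hole: drawn out along the axis; loose enough to swing the roller 0.3 rad.
- axle_pin (a joint): How far the sprung axle pin is pressed into the drum, m: 0 out, 0.007 fully in (solid stop). The spring resists with 4 N at 0 and 7.5 N fully in. The tip stands 5.2 mm in the arm's blind hole, so 5.5 mm or more must be pressed before this end can be drawn out to the front.
- pin_neck (a point): Middle of the sprung pin's neck, on its axis (roller y = 78.6 mm with the pin out); axes as the roller's; moves with the pin. The neck is 11 mm in diameter. Towards the drum, 4.1 mm from this point, is the outer face of the pin's flange (28 mm in diameter, 4 mm thick), which the fork presses; 4.1 mm the other way is the arm's inner face. So the gap for the blade is 8.2 mm.
- pin_tip (a point): Outer end of the sprung pin, on its axis (roller y = 88 mm when out); the tip is 8 mm in diameter. Axes as the roller's.
- fork: Forked tool, 120 mm long, 0.12 kg, upright in its stand, tines down. Origin between the tine tips, z up along the tool, x along the blade's width. Two tines 8 mm wide, 4 mm thick, 22 mm long, slot 16 mm wide between them; blade 32 x 4 mm up to z = 50 mm; bolster 54 (x) x 18 (y) mm from z = 50 to 56, resting on the stand; wooden handle 24 (x) x 18 (y) mm from z = 56 to 120 mm.
- stand: Fixed wooden bridge, 90 (x) x 64 (y) mm, top 60 mm above the table, with a slot through the middle of its top, 40 (x) x 14 (y) mm. Origin on the table under its centre. The tool hangs in the slot, bolster flat on the top, its origin 10 mm above the table and its x along the stand's x, either way round.
- tray: Fixed white wash tray, 230 (x) x 130 (y) x 26 mm, walls and floor 4 mm thick. Origin on the table under its centre, x along its length. Two ribs run along x at y = -13 and +13 mm, 6 mm wide, 190 mm long, tops 10 mm above the table; the drum lies on both, its axis at y = 0, 30 mm above the table.
- water_pot: Bystander: white ceramic water pot, 76 mm in diameter, 85 mm high, origin under its centre.
- ink_tin: Bystander: closed ink tin, 72 mm in diameter, 70 mm high, origin under its centre.
- hake: Bystander: flat brush lying on the table, 190 mm long, origin under its middle, handle to its -x.
Things that resemble listed ones, but are neither listed nor needed, are in the scene too. Several things have the shape of the roller; the one meant has the colours described above.

How it is judged:
On the way, in this order (a step that is already met when the one before it is completed fails the run):
1. the forked tool presses the sprung pin back into the drum by 5 mm or more (value of joint axle_pin above 0.005 m and contact force between fork and roller above 2 N), for 0.1 s.
2. the pin end of the roller is out in front of the frame's arm and the pin has come out again (x of pin_tip in the frame of frame below -0.013 m and value of joint axle_pin below 0.002 m), for 0.1 s.
At the end, for the whole second after the job is handed in: Roller at rest on the tray's two ribs: within 35 mm of the tray's middle along them, 6 mm of midway between them, 26 to 34 mm high, axis within 0.15 rad. Forked tool at rest hanging in its stand: within 10 mm of its centre, 6 to 14 mm above the table, upright within 0.12 rad (x of roller in the frame of tray between -0.035 and 0.035 m and y of roller in the frame of tray between -0.006 and 0.006 m and z of roller in the frame of tray between 0.026 and 0.034 m and angle between the y axis of roller and the x axis of tray, either way round below 0.15 rad and linear speed of each of roller, fork below 0.02 m/s and angular speed of roller below 0.3 rad/s and horizontal distance between fork and stand below 0.01 m and height (world z) of fork between 0.006 and 0.014 m and angle between fork's own z axis and vertical below 0.12 rad); the robot touches nothing.
It fails at once if the roller is dropped or pressed hard into the tray (over 45 N) (contact force between roller and tray above 45 N).
It fails at once if the sprung pin or the frame is forced with the tool (over 35 N) (contact force between fork and frame above 35 N or contact force between fork and roller above 35 N).
It fails at once if a bystander is pushed more than 20 mm from its place (distance of any of water_pot, ink_tin, hake from where it was at the start of the episode above 0.02 m).
It also fails if it takes over 64 s, if anything falls off the work surface, if the arm or the gripper's body presses on something with over 40 N, if the wrist force passes 120 N, or if a joint passes its speed limit or range.

### The arm

A 6-joint arm with a two-finger parallel gripper is mounted at the origin on the work surface. World frame = base frame: x ahead of the robot, y to its left, z up, the work surface at z = 0. Lengths are in m, angles in rad, forces in N, time in s.
With the tool pointing down it reaches from about 0.225 to 0.875 m from the base axis. Payload 3.4 kg.
Tool frame: the origin (TCP) lies between the finger pads; the fingertips stand 17 mm ahead of it and the grasp point (between the pads) lies 2 mm behind it; y points along the fingers, z is the direction in which the jaws open and shut, and the axes are right-handed (so a half turn about y gives the same grasp; the last joint's range is limited). The gripper opens to 85 mm and grips with 20 to 120 N. Pads are 22 mm wide; open, the fingers measure 114 mm over their backs; the gripper's body (76 mm by 85 mm) begins 54 mm behind the grasp point. The pads swing forward as they close: fully open they stand 13 mm farther back than shut.
Start: joints at [-1.307, 0.276, 1.505, -0, 1.361, -0.121], TCP at [0.216, -0.533, 0.248] pointing down, gripper open.
Joint ranges: [-2.89, 2.89], [-0.75, 2.08], [0.22, 2.7], [-1.18, 4.32], [0.11, 2.71], [-2.7, 2.7]. Speed limits (rad/s): [2.57, 2.57, 3.14, 3.14, 3.14, 3.14].

### API

Orientations are given as a unit quaternion [w, x, y, z].
In Python, from rig import manip, get_image, camera_model, sign_off, spot_in, silhouettes, spot_point gives the robot as it stands.
- The arm moves only by the tool jog_arm, never from a script. Its argument "targets" is a list of rows, each a list of 3 entries, a list of its own where there are three numbers: the finger opening in m, from 0 to 0.0854, then the shift along the world's x, y, z in m, then the turn about the world's z in rad. In form: [[claw, [x, y, z], spin], ...]. A call has 1 to 10 rows; each row shifts and turns the commanded pose from where the row before left it; what a row does not reach is not made up. A row lasts 1/8 s, in which the tool goes at most 62.5 mm and 10.7 degrees, less where a joint would pass 70% of its speed; a pose out of reach is approached as far as the arm can. A call with a gripper value outside its range is refused whole. The fingers move at their own pace and stop on an object; "force" is the grip in N (left out, the last holds). Time passes only in rows, so rows that do not move let the fingers close. It gives the time, the measured TCP pose, the force and the opening at its end, in the units of the state.
- manip.get_state(): the state, without advancing time (a new reading comes with each control period).
- get_image(name): name is "scene" or "top" or "wrist"; returns (picture, depth): 400x640x3 uint8, red, green, blue; 400x640 float32, m along the optical axis (not along the pixel's ray), 0 where there is no reading.
- camera_model(name): a dict with "mtx" (3x3 intrinsics, pixels), "world_from_camera" (4x4, takes a point from camera to world coordinates). Camera axes: x right, y up, looking along -z (the intrinsics and any distortion apply to the point x, -y, -z); pixel columns grow to the right and rows downward; lengths in m; the calibration is good to about 2 mm. The wrist camera is an equidistant fisheye: a pixel r from the principal point sees the ray r / f radians off the axis. A picture is of the moment at which its call begins: read the wrist's pose just before it. camera_model takes no time and is no camera call; for the wrist camera it gives the pose at the moment of the call.
- sign_off(): hands the job in, once; it reports no verdict.
Trained networks look in the newest picture that a camera, given by its name, has taken for a name from the list of things; names that differ only in an ending like _2 or _b are one class to them, and where a whole thing is asked for, a point or a joint stands for the part that bears it (a point fixed in the world has none). Each returns a list of dicts, best first, with "score" (0 to 1); they miss things now and then, are a little off and sometimes report something else, mostly with a low value. They report only what shows in the picture. A call takes as long as a camera call. They do not tell look-alikes from the thing itself.
- spot_in(name, camera): "position" ([column, row] in pixels, amid what is visible of it).
- silhouettes(name, camera): "mask" (400x640 bool, what is visible of it) and "position" ([column, row] in pixels, amid what is visible of it).
- spot_point(name, camera): "position" ([column, row] in pixels: a listed point, or the origin of a listed thing).
The state is a dict: "clock": time; "qpos": joint angles; "qd": joint speeds; "effort": joint torques, N m; "position": TCP position; "ee_rot": TCP orientation; "contact_force": force on the tool from outside, world axes, zero at the start; "moment": the same for the moment, N m; "width": finger opening in m.
Only numpy, scipy, OpenCV 4.12 (cv2) and the standard library are available. Lean on these libraries where they do the work, as an engineer would, in place of code of your own. Each camera call takes 0.05 s, during which the arm holds its last target.

## Working session

There is one attempt and no reset: what is moved stays moved. The work goes in short steps, Python scripts to look and compute and a tool call to move; the robot and the scene stay as the last step left them, time stands still between calls to the robot, and variables do not carry over. Pictures are saved under pics/ and viewed, and the job is handed in when it is done.

Besides the shell and the picture viewer there is one more tool, called after "Call:" by a JSON object that holds its "method" and its "body", one argument or row to a line. jog_arm: Moves the arm, as the interface text tells. Its arguments: {"type":"object","properties":{"targets":{"type":"array","items":{"type":"array"}},"force":{"type":"number"}},"required":["targets"]}

```bash
ls; mkdir -p pics; cat > h.py <<'E'
import numpy as np, cv2
from rig import manip, get_image, camera_model, sign_off, spot_in, silhouettes, spot_point
def save(n,p,im): cv2.imwrite(f'pics/{p}.png',cv2.cvtColor(im,cv2.COLOR_RGB2BGR))
E
python3 - <<'E'
from h import *
for c in ['scene','top']:
    im,d=get_image(c); save(c,c+'0',im); np.save(c+'0.npy',d); cm=camera_model(c); print(c,{k:np.round(v,4).tolist() if hasattr(v,'__len__') else v for k,v in cm.items()})
s=manip.get_state(); print(s)
E
```

```text
pics
scene {'mtx': [[480.844, 0.0, 317.6609], [0.0, 480.844, 198.3053], [0.0, 0.0, 1.0]], 'world_from_camera': [[-0.6687, -0.5213, 0.5302, 1.3085], [0.7434, -0.4827, 0.463, 0.5535], [0.0145, 0.7038, 0.7103, 1.0285], [0.0, 0.0, 0.0, 1.0]]}
top {'mtx': [[509.0081, 0.0, 322.7109], [0.0, 509.0081, 201.5803], [0.0, 0.0, 1.0]], 'world_from_camera': [[-0.0101, 0.9856, -0.1687, 0.338], [-0.9997, -0.0138, -0.0212, -0.109], [-0.0233, 0.1684, 0.9854, 1.406], [0.0, 0.0, 0.0, 1.0]]}
{'clock': 0.1, 'qpos': array([-1.30697729e+00,  2.76564096e-01,  1.50599794e+00, -7.77822444e-06,
        1.36069197e+00, -1.20988402e-01]), 'qd': array([ 1.01056911e-03, -8.71749076e-04, -3.55757592e-03,  3.48820898e-05,
       -1.06197502e-04,  3.65288002e-05]), 'effort': array([ 9.03744931e-04, -4.17700195e+01, -2.46405298e+01, -1.86350676e-04,
        5.89403600e-03, -4.40925760e-06]), 'position': array([ 0.21572906, -0.53253083,  0.24751116]), 'ee_rot': array([ 0.13516804, -0.13525723,  0.69464418, -0.69347281]), 'contact_force': array([ 0.21022847, -0.48624205, -0.85931031]), 'moment': array([ 0.03074026,  0.03774915, -0.03673119]), 'width': 0.08574484247467926}
```

View pics/top0.png

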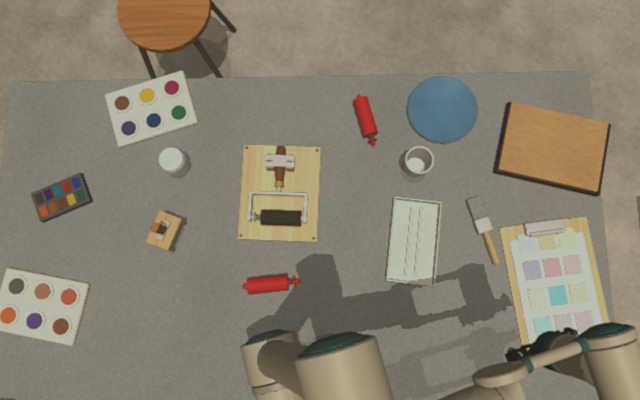

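View pics/scene0.png

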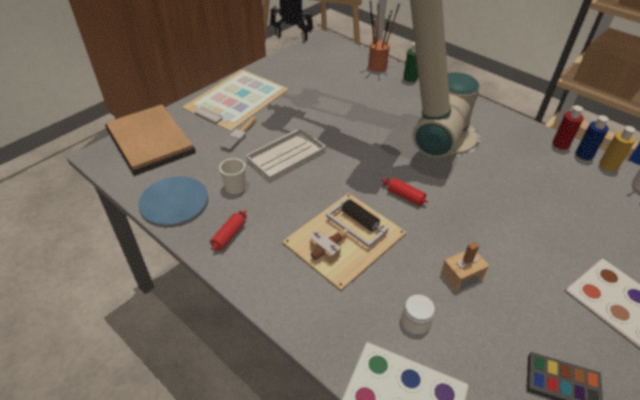

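```bash
python3 - <<'E'
from h import *
for c in ['top','scene']:
  get_image(c)
  for n in ['frame','pin_eye','stub_eye','roller','pin_neck','pin_tip','fork','stand','tray','water_pot','ink_tin','hake']:
    r=spot_point(n,c)
    print(c,n,[(np.round(x['position'],1).tolist(),round(float(x['score']),2)) for x in r])
E
```

```text
top frame [([275.3, 217.9], 0.89)]
top pin_eye [([250.5, 215.7], 0.75)]
top stub_eye [([306.2, 216.0], 0.82), ([409.6, 241.5], 0.38)]
top roller [([280.6, 216.0], 0.89), ([266.8, 283.9], 0.85), ([364.5, 116.6], 0.73)]
top pin_neck [([483.1, 228.6], 0.51), ([374.0, 141.9], 0.48), ([303.7, 216.0], 0.48), ([251.8, 214.3], 0.44), ([296.0, 278.3], 0.37)]
top pin_tip [([280.3, 215.2], 0.63), ([299.6, 278.5], 0.56), ([371.8, 147.4], 0.51), ([247.7, 215.7], 0.4)]
top fork [([170.0, 231.0], 0.54)]
top stand [([168.6, 233.9], 0.84)]
top tray [([411.0, 241.3], 0.73), ([277.8, 218.4], 0.34)]
top water_pot [([411.3, 242.2], 0.71), ([412.8, 166.4], 0.58)]
top ink_tin [([176.4, 165.6], 0.93)]
top hake [([484.6, 230.2], 0.63)]
scene frame [([363.3, 221.9], 0.95), ([381.8, 230.7], 0.38)]
scene pin_eye [([383.5, 229.4], 0.58)]
scene stub_eye [([344.4, 203.2], 0.87)]
scene roller [([358.8, 216.0], 0.82), ([227.6, 231.4], 0.59), ([407.2, 191.7], 0.56), ([381.1, 229.1], 0.37)]
scene pin_neck [([382.4, 229.0], 0.59), ([240.7, 210.4], 0.48), ([387.1, 180.6], 0.38)]
scene pin_tip [([380.2, 181.3], 0.48), ([244.3, 209.6], 0.48), ([384.9, 230.8], 0.42)]
scene fork [([460.7, 275.1], 0.6)]
scene stand [([460.1, 275.5], 0.68)]
scene tray [([289.4, 154.1], 0.84)]
scene water_pot [([234.0, 187.3], 0.91)]
scene ink_tin [([414.5, 324.2], 0.97), ([236.1, 134.3], 0.63), ([385.3, 231.3], 0.33)]
scene hake [([237.3, 136.0], 0.96), ([357.1, 216.3], 0.44)]
```

The black roller in the frame at top (281,217) is the one meant. Its look-alikes are the red ones at (267,284) and (365,117). Next I'll take close crops.

```bash
python3 - <<'E'
import cv2,numpy as np
im=cv2.imread('pics/top0.png')
a=cv2.resize(im[140:245,235:325],None,fx=5,fy=5,interpolation=cv2.INTER_CUBIC)
b=cv2.resize(im[205:255,140:200],None,fx=5,fy=5,interpolation=cv2.INTER_CUBIC)
c=np.zeros((525,300+450,3),np.uint8); c[:525,:450]=a; c[:250,450:750]=b
cv2.imwrite('pics/crop1.png',c)
# clouds
from rig import camera_model
d=np.load('top0.npy'); cm=camera_model('top'); K=cm['mtx'];T=cm['world_from_camera']
v,u=np.mgrid[:400,:640]
P=np.stack([(u-K[0,2])/K[0,0]*d,-(v-K[1,2])/K[1,1]*d,-d],-1)@T[:3,:3].T+T[:3,3]
np.save('Ptop.npy',P)
for n,(x,y) in dict(frameb=(245,235),fr2=(315,235),handle=(280,160),roller=(281,217),stand=(168,231),fork=(170,228),tray=(411,241),table=(200,300),table2=(400,350),pot=(419,160),tin=(172,160)).items(): print(n,np.round(P[y,x],4))
E
```

```text
frameb [0.4859 0.1361 0.0138]
fr2 [ 0.4839 -0.0567  0.0095]
handle [0.6869 0.0361 0.0528]
roller [0.5286 0.0324 0.0562]
stand [0.4949 0.3366 0.055 ]
fork [0.5021 0.3295 0.0614]
tray [ 0.4641 -0.3194  0.0098]
table [ 0.3109  0.2597 -0.0027]
table2 [ 0.1747 -0.2807 -0.0033]
pot [ 0.6927 -0.3514  0.006 ]
tin [0.6867 0.3281 0.072 ]
```

View pics/crop1.png

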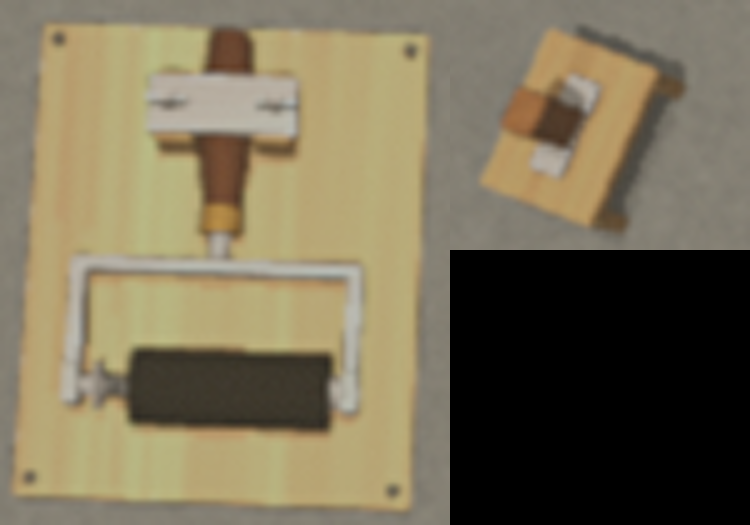

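```bash
python3 - <<'E'
from h import *
from scipy.spatial.transform import Rotation as R
s=manip.get_state(); q=s['ee_rot']; print(np.round(R.from_quat(q[[1,2,3,0]]).as_matrix(),3), s['clock'])
P=np.load('Ptop.npy')
im=cv2.imread('pics/top0.png')
# stand top points
sel=np.zeros((400,640),bool); sel[205:255,140:195]=1
p=P[sel&(P[...,2]>0.045)&(P[...,2]<0.075)]
r=cv2.minAreaRect((p[:,:2]*1000).astype(np.float32)); print('stand',r,p[:,2].mean())
sel[:]=0; sel[140:250,230:330]=1
p=P[sel&(P[...,2]>0.005)&(P[...,2]<0.02)]
print('board',cv2.minAreaRect((p[:,:2]*1000).astype(np.float32)), np.median(p[:,2]))
hsv=cv2.cvtColor(im,cv2.COLOR_BGR2HSV)
blk=sel&(hsv[...,2]<90); blk[:200]=0
p=P[blk&(P[...,2]>0.03)]; print('drum',cv2.minAreaRect((p[:,:2]*1000).astype(np.float32)),p[:,2].max(),len(p))
sel[:]=0; sel[190:290,380:445]=1
p=P[sel&(P[...,2]>0.013)&(P[...,2]<0.04)]
print('tray',cv2.minAreaRect((p[:,:2]*1000).astype(np.float32)))
E
```

```text
[[-0.927  0.     0.375]
 [-0.375 -0.    -0.927]
 [ 0.    -1.     0.   ]] 1.4
stand ((497.54437255859375, 348.077880859375), (69.11885070800781, 90.30562591552734), 68.75438690185547) 0.06023500982874882
board ((602.5970458984375, 44.590492248535156), (282.48919677734375, 311.5430908203125), 89.3076400756836) 0.012107982073470858
drum ((468.28155517578125, -34.160888671875), (285.3189697265625, 94.19954681396484), 48.13039779663086) 1.4060188097048907 592
tray ((464.57086181640625, -324.6966857910156), (131.30137634277344, 230.32559204101562), 82.62017059326172)
```

Call:
{"method": "jog_arm", "body": {
  "targets": [
    [0.085,[0.0275,0.055,0.005],0.16],
    [0.085,[0.0275,0.055,0.005],0.16],
    [0.085,[0.0275,0.055,0.005],0.16],
    [0.085,[0.0275,0.055,0.005],0.16],
    [0.085,[0.0275,0.055,0.005],0.16],
    [0.085,[0.0275,0.055,0.005],0.16],
    [0.085,[0.0275,0.055,0.005],0.16],
    [0.085,[0.0275,0.055,0.005],0.16],
    [0.085,[0.0275,0.055,0.005],0.16],
    [0.085,[0.0275,0.055,0.005],0.16]
  ]
}}

```text
clock: 2.65
position: [0.4915, 0.0189, 0.2988]
ee_rot: [0.593, -0.593, 0.384, -0.385]
contact_force: [0.8, -1.5, -0.1]
width: 0.0845
```

Call:
{"method": "jog_arm", "body": {
  "targets": [
    [0.085,[0,0,0],0]
  ]
}}

```text
clock: 2.78
position: [0.4923, 0.0208, 0.2985]
ee_rot: [0.594, -0.593, 0.384, -0.385]
contact_force: [0.4, -1.3, -0.6]
width: 0.085
```

```bash
python3 - <<'E'
from h import *
s=manip.get_state(); print(s['position'],s['ee_rot'],s['qpos'],s['clock'])
cm=camera_model('wrist'); print(cm)
im,d=get_image('wrist'); save('w','w1',im); np.savez('w1.npz',im=im,d=d,T=cm['world_from_camera'],K=cm['mtx'])
for n in ['pin_eye','stub_eye','pin_neck','frame']:
    print(n,[(np.round(x['position'],1).tolist(),round(float(x['score']),2)) for x in spot_point(n,'wrist')])
E
```

```text
[0.49233309 0.02077969 0.29853054] [ 0.59409075 -0.59268468  0.38438424 -0.38474643] [-1.00217323e-01  1.24053589e-01  1.57955508e+00  1.54825727e-03
  1.43661951e+00 -5.21164895e-01] 2.775
{'mtx': array([[309.70691629,   0.        , 312.03421996],
       [  0.        , 309.70691629, 199.73515662],
       [  0.        ,   0.        ,   1.        ]]), 'world_from_camera': array([[ 0.9127179 , -0.39130522, -0.11758511,  0.46257536],
       [ 0.40858095,  0.87603322,  0.25617848,  0.08603015],
       [ 0.00276448, -0.28186171,  0.95945106,  0.42387924],
       [ 0.        ,  0.        ,  0.        ,  1.        ]])}
pin_eye [([376.5, 109.6], 0.9)]
stub_eye [([322.1, 203.9], 0.66)]
pin_neck [([215.7, 143.5], 0.78), ([372.5, 113.6], 0.62)]
frame [([345.2, 157.6], 0.87)]
```

View pics/w1.png

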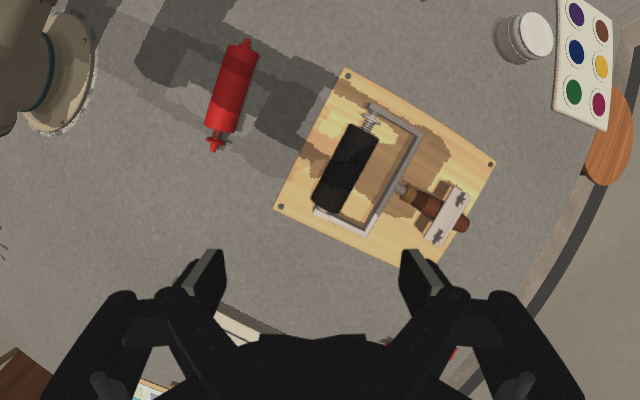

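```bash
cat >> h.py <<'E'
def cloud(im,d,T,K,fish=True):
    v,u=np.mgrid[:400,:640]
    a=(u-K[0,2])/K[0,0]; b=(v-K[1,2])/K[1,1]
    if fish:
        r=np.hypot(a,b); t=np.tan(np.minimum(r,1.5))/np.maximum(r,1e-9); a=a*t;b=b*t
    P=np.stack([a*d,-b*d,-d],-1)@T[:3,:3].T+T[:3,3]
    P[d<=0]=np.nan
    return P
def project(X,T,K,fish=True):
    X=np.atleast_2d(X); c=(X-T[:3,3])@T[:3,:3]; x,y,z=c[:,0],-c[:,1],-c[:,2]
    r=np.hypot(x,y); s=np.arctan2(r,z)/np.maximum(r,1e-9) if fish else 1/z
    return np.stack([K[0,0]*x*s+K[0,2],K[1,1]*y*s+K[1,2]],-1)
def ortho(im,P,c,half,res=0.5e-3,zr=(-0.02,0.3)):
    # up=+x, left=+y ; splat highest last
    n=int(2*half/res); o=np.zeros((n,n,3),np.uint8)
    m=np.isfinite(P[...,2])&(P[...,2]>zr[0])&(P[...,2]<zr[1])&(abs(P[...,0]-c[0])<half-.003)&(abs(P[...,1]-c[1])<half-.003)
    p=P[m]; col=im[m]; k=np.argsort(p[:,2]); p=p[k];col=col[k]
    i=((c[0]+half-p[:,0])/res).astype(int); j=((c[1]+half-p[:,1])/res).astype(int)
    for di in range(-1,2):
        for dj in range(-1,2): o[i+di,j+dj]=col
    return o
E
python3 - <<'E'
from h import *
z=np.load('w1.npz'); P=cloud(z['im'],z['d'],z['T'],z['K'])
o=ortho(z['im'],P,(0.58,0.04),0.15); save('','ortho1',o)
for n,uv in dict(pin_eye=(376,110),stub=(322,204),neck=(372,114),table=(150,200),board=(310,190)).items(): print(n,np.round(P[uv[1],uv[0]],4))
hsv=cv2.cvtColor(z['im'],cv2.COLOR_RGB2HSV)
m=np.zeros((400,640),bool); m[60:260,270:500]=1
b=m&(hsv[...,2]<70)&(P[...,2]>0.035)&(P[...,2]<.06)&(P[...,0]<.56)
p=P[b]; print('drum',cv2.minAreaRect((p[:,:2]*1000).astype(np.float32)),np.percentile(p[:,2],99),len(p))
w=m&(hsv[...,1]<60)&(P[...,2]>0.03)&(P[...,2]<.06)
print('bd',cv2.minAreaRect((P[m&(abs(P[...,2]-.012)<.006)][:,:2]*1000).astype(np.float32)))
p=P[w&(P[...,0]<.62)]; print('yoke',cv2.minAreaRect((p[:,:2]*1000).astype(np.float32)),np.percentile(p[:,2],[5,50,95]),len(p))
E
```

```text
pin_eye [0.5336 0.1212 0.0458]
stub [ 0.5216 -0.0127  0.0539]
neck [0.5324 0.115  0.039 ]
table [ 0.282  -0.1318 -0.0008]
board [ 0.5049 -0.0125  0.0112]
drum ((529.6581420898438, 34.77264404296875), (113.29025268554688, 41.76314163208008), 86.9774398803711) 0.05642541951902664 2823
bd ((605.9329833984375, 43.928367614746094), (221.5478057861328, 271.3043518066406), 87.3987045288086)
yoke ((563.5280151367188, 46.0002326965332), (160.01889038085938, 107.3768539428711), 87.46310424804688) [0.03590274 0.04654367 0.05529479] 4682
```

View pics/ortho1.png

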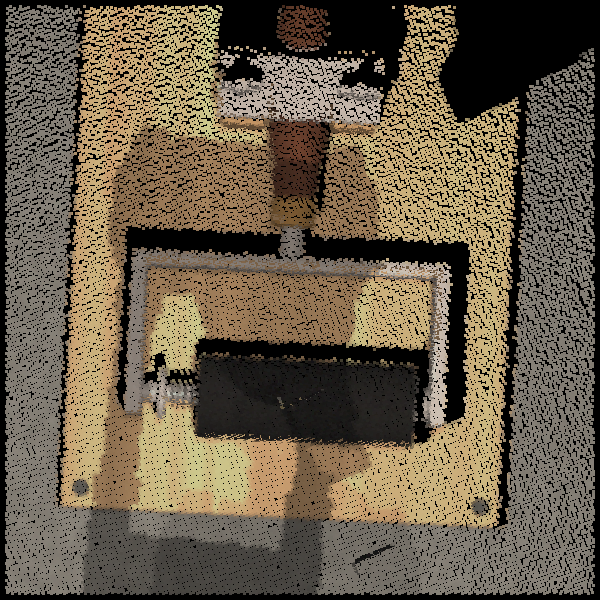

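Call:
{"method": "jog_arm", "body": {
  "targets": [
    [0.06,[0.001,0.0545,-0.008],0.131],
    [0.06,[0.001,0.0545,-0.008],0.131],
    [0.06,[0.001,0.0545,-0.008],0.131],
    [0.06,[0.001,0.0545,-0.008],0.131],
    [0.06,[0.001,0.0545,-0.008],0.131],
    [0.06,[0.001,0.0545,-0.008],0.131],
    [0.06,[0,0,0],0],
    [0.06,[0,0,0],0]
  ]
}}

```text
clock: 4.03
position: [0.4972, 0.3423, 0.2502]
ee_rot: [-0.694, 0.695, -0.131, 0.131]
contact_force: [0.3, -0.0, -0.0]
width: 0.0601
```

```bash
cat >> h.py <<'E'
from scipy.spatial.transform import Rotation as Rot
def grab(tag):
    s=manip.get_state(); cm=camera_model('wrist'); im,d=get_image('wrist'); save('',tag,im)
    q=s['ee_rot']; M=Rot.from_quat(q[[1,2,3,0]]).as_matrix()
    np.savez(tag+'.npz',im=im,d=d,T=cm['world_from_camera'],K=cm['mtx'],p=s['position'],M=M)
    print('t',s['clock'],'tcp',np.round(s['position'],4),'zang',round(float(np.arctan2(M[1,2],M[0,2])),4),'F',np.round(s['contact_force'],2),'w',round(float(s['width']),4),'q',np.round(s['qpos'],2))
    return im,d,cm['world_from_camera'],cm['mtx'],cloud(im,d,cm['world_from_camera'],cm['mtx'])
E
python3 - <<'E'
from h import *
im,d,T,K,P=grab('w2')
for lo,hi in [(.052,.0635),(.0635,.075),(.1,.14)]:
    m=(P[...,2]>lo)&(P[...,2]<hi)&(abs(P[...,0]-.498)<.06)&(abs(P[...,1]-.348)<.06)
    p=P[m]; print(lo,cv2.minAreaRect((p[:,:2]*1000).astype(np.float32)),len(p),np.median(p[:,2]))
o=ortho(im,P,(0.5,0.35),0.1); save('','ortho2',o)
E
```

```text
t 4.025 tcp [0.4972 0.3423 0.2502] zang 1.1977 F [ 0.32 -0.05 -0.  ] w 0.0601 q [ 0.49  0.32  1.44 -0.    1.39 -0.71]
0.052 ((497.5494384765625, 349.4881591796875), (64.36019134521484, 90.95237731933594), 68.40882110595703) 4010 0.059800282417670436
0.0635 ((480.3431701660156, 356.13885498046875), (18.280744552612305, 17.84049415588379), 69.11152648925781) 302 0.06572999783323416
0.1 ((496.3893737792969, 350.0480651855469), (17.823619842529297, 23.550216674804688), 69.08357238769531) 712 0.12932981533095517
```

View pics/w2.png

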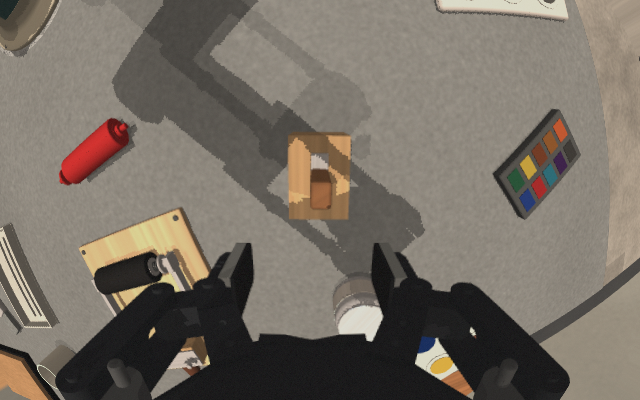

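View pics/ortho2.png

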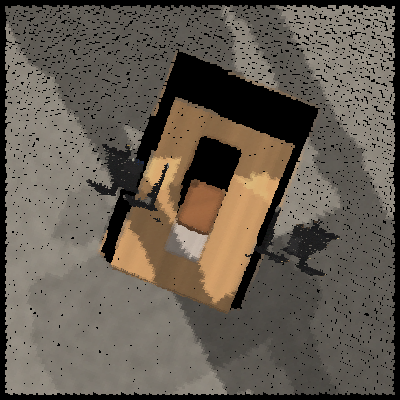

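Call:
{"method": "jog_arm", "body": {
  "targets": [
    [0.05,[0,0.0075,-0.03],0.007],
    [0.05,[0,0,-0.04],0],
    [0.05,[0,0,-0.04],0],
    [0.05,[0,0,-0.03],0],
    [0.05,[0,0,-0.012],0],
    [0.05,[0,0,0],0]
  ],
  "force": 70
}}

```text
clock: 4.82
position: [0.4972, 0.3504, 0.0985]
ee_rot: [-0.695, 0.695, -0.129, 0.128]
contact_force: [-0.2, -0.3, 0.1]
width: 0.0499
```

Call:
{"method": "jog_arm", "body": {
  "targets": [
    [0.01,[0,0,0],0],
    [0.01,[0,0,0],0],
    [0.01,[0,0,0],0],
    [0.01,[0,0,0],0]
  ]
}}

```text
clock: 5.32
position: [0.4975, 0.3518, 0.0997]
ee_rot: [0.696, -0.695, 0.127, -0.129]
contact_force: [-0.4, -1.8, 5.5]
width: 0.0171
```

Call:
{"method": "jog_arm", "body": {
  "targets": [
    [0.01,[0,0,0.03],0],
    [0.01,[0,0,0.05],0],
    [0.01,[0,0,0.04],0],
    [0.01,[0.007,-0.0476,0],0.064],
    [0.01,[0.007,-0.0476,0],0.064],
    [0.01,[0.007,-0.0476,-0.01],0.064],
    [0.01,[0.007,-0.0476,-0.015],0.064],
    [0.01,[0.0075,-0.0476,-0.015],0.064],
    [0.01,[0,0,0],0],
    [0.01,[0,0,0],0]
  ]
}}

```text
clock: 6.58
position: [0.5323, 0.1139, 0.1782]
ee_rot: [0.707, -0.707, 0.016, -0.016]
contact_force: [-0.7, -0.4, -1.5]
width: 0.0174
```

```bash
python3 - <<'E'
from h import *
im,d,T,K,P=grab('w3')
for n in ['pin_eye','pin_neck','fork','pin_tip','stub_eye','frame','roller']:
    print(n,[(np.round(x['position'],1).tolist(),round(float(x['score']),2)) for x in spot_point(n,'wrist')])
c=cv2.resize(im[80:320,180:500],None,fx=2.5,fy=2.5,interpolation=cv2.INTER_CUBIC); save('','w3c',c)
E
```

```text
t 6.575 tcp [0.5323 0.1139 0.1782] zang 1.5259 F [-0.69 -0.41 -1.5 ] w 0.0174 q [ 0.08  0.28  1.68  0.    1.18 -1.44]
pin_eye [([317.9, 193.9], 0.75)]
pin_neck [([185.2, 20.9], 0.78), ([318.4, 190.8], 0.62), ([96.8, 337.0], 0.41)]
fork [([310.8, 209.7], 0.84), ([170.6, 191.1], 0.28)]
pin_tip [([170.6, 23.6], 0.81), ([323.0, 194.2], 0.61), ([90.7, 334.9], 0.6)]
stub_eye [([167.4, 190.8], 0.88)]
frame []
roller [([258.4, 2.5], 0.77), ([227.1, 193.0], 0.75)]
```

View pics/w3c.png

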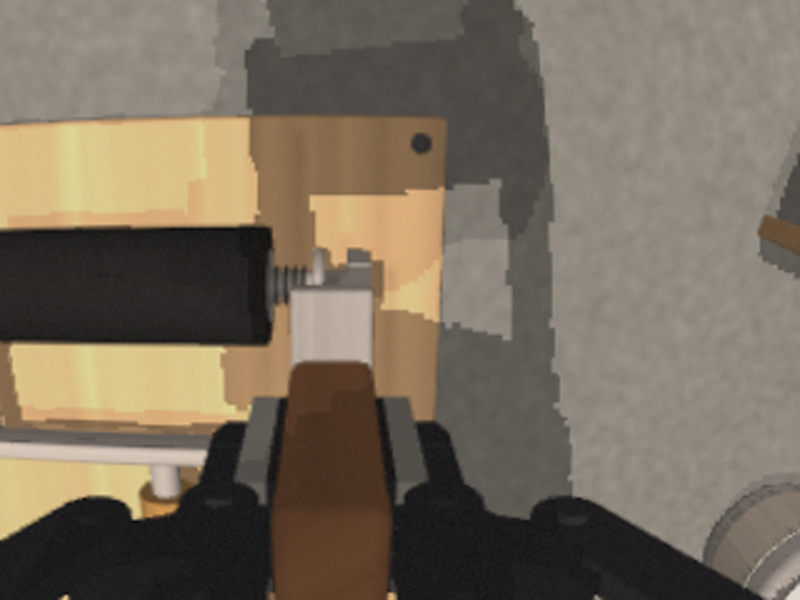

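```bash
python3 - <<'E'
from h import *
z=np.load('w3.npz'); P=cloud(z['im'],z['d'],z['T'],z['K']); im=z['im']
print('cam',z['T'][:3,3],z['T'][:3,2])
# rotate into frame-like axes
a=-0.045; ex=np.array([np.cos(a),np.sin(a)]); ey=np.array([-np.sin(a),np.cos(a)])
O=np.array([0.530,0.0465])
F=np.stack([(P[...,:2]-O)@ex,(P[...,:2]-O)@ey,P[...,2]],-1)
np.set_printoptions(suppress=True,linewidth=200)
print('TCP in frame',(z['p'][:2]-O)@ex,(z['p'][:2]-O)@ey)
def edges(name,m):
    p=F[m]; print(name,len(p),'x',np.round(np.percentile(p[:,0],[1,50,99]),4),'y',np.round(np.percentile(p[:,1],[1,5,50,95,99]),4),'z',np.round(np.percentile(p[:,2],[1,50,99]),4))
X,Y,Z=F[...,0],F[...,1],F[...,2]
edges('bolster',(Z>.125)&(Z<.153)&(abs(X)<.04)&(abs(Y-.068)<.02))
edges('handle top',(Z>.19)&(Z<.215)&(abs(X)<.02)&(abs(Y-.068)<.02))
# column scan across flange/eye rows: list pixel row
for r in [183,186,188,190]:
    print(r,[(u,*(np.round(F[r,u]*1000,1))) for u in range(286,336,2)])
E
```

```text
cam [0.46065186 0.11730274 0.30355761] [-0.2813597   0.01309272  0.95951305]
TCP in frame -0.0007721998688108169 0.06741794642910821
bolster 1163 x [-0.0283 -0.0194 -0.0113] y [0.0588 0.0594 0.0675 0.0757 0.0763] z [0.1415 0.1445 0.1526]
handle top 5201 x [-0.0148 -0.011   0.0094] y [0.049  0.0525 0.0676 0.0834 0.0871] z [0.1905 0.2074 0.2143]
183 [(286, np.float64(-10.9), np.float64(44.9), np.float64(42.2)), (288, np.float64(-9.6), np.float64(46.2), np.float64(36.6)), (290, np.float64(-3.7), np.float64(46.1), np.float64(11.9)), (292, np.float64(-3.7), np.float64(48.1), np.float64(12.0)), (294, np.float64(-3.7), np.float64(50.0), np.float64(11.6)), (296, np.float64(-3.9), np.float64(52.0), np.float64(12.5)), (298, np.float64(-3.6), np.float64(53.9), np.float64(11.3)), (300, np.float64(-3.8), np.float64(55.8), np.float64(12.0)), (302, np.float64(-3.4), np.float64(57.7), np.float64(10.5)), (304, np.float64(-3.4), np.float64(59.7), np.float64(10.6)), (306, np.float64(-10.6), np.float64(62.2), np.float64(40.9)), (308, np.float64(-10.4), np.float64(64.0), np.float64(40.1)), (310, np.float
[... 4658 characters left out ...]
oat64(67.5), np.float64(93.2)), (314, np.float64(-17.7), np.float64(68.9), np.float64(92.8)), (316, np.float64(-3.1), np.float64(71.0), np.float64(36.6)), (318, np.float64(-3.2), np.float64(72.8), np.float64(37.0)), (320, np.float64(-5.4), np.float64(74.4), np.float64(45.3)), (322, np.float64(-5.4), np.float64(76.1), np.float64(45.1)), (324, np.float64(-5.2), np.float64(77.8), np.float64(44.5)), (326, np.float64(-5.1), np.float64(79.6), np.float64(44.3)), (328, np.float64(-5.1), np.float64(81.3), np.float64(44.3)), (330, np.float64(3.4), np.float64(85.0), np.float64(11.2)), (332, np.float64(3.1), np.float64(86.9), np.float64(12.7)), (334, np.float64(3.4), np.float64(88.9), np.float64(11.5))]
```

Call:
{"method": "jog_arm", "body": {
  "targets": [
    [0.01,[0.0028,0.0018,-0.015],0],
    [0.01,[0,0,-0.02],0],
    [0.01,[0,0,0],0],
    [0.01,[0,0,0],0]
  ]
}}

```text
clock: 7.48
position: [0.5354, 0.1154, 0.1433]
ee_rot: [0.707, -0.707, 0.015, -0.015]
contact_force: [-0.2, -0.2, -0.8]
width: 0.017
```

```bash
cat >> h.py <<'E'
def toF(P):
    a=-0.045; ex=np.array([np.cos(a),np.sin(a)]); ey=np.array([-np.sin(a),np.cos(a)])
    O=np.array([0.530,0.0465])
    return np.stack([(P[...,:2]-O)@ex,(P[...,:2]-O)@ey,P[...,2]],-1)
E
python3 - <<'E'
from h import *
im,d,T,K,P=grab('w4'); F=toF(P)
p=manip.get_state()['position']; print('TCP F',toF(p)*1000)
c=cv2.resize(im[130:280,220:420],None,fx=4,fy=4,interpolation=cv2.INTER_CUBIC); save('','w4c',c)
X,Y,Z=F[...,0],F[...,1],F[...,2]
zt=p[2]-.0897; print('tip z',zt)
m=(abs(X)<.04)&(abs(Y-.07)<.02)
b=m&(Z>zt+.044)&(Z<zt+.06); q=F[b]; print('bolster',np.round(np.percentile(q,[1,50,99],axis=0)*1000,1))
b=m&(Z>zt+.003)&(Z<zt+.04); q=F[b]; print('blade',len(q),np.round(np.percentile(q,[1,50,99],axis=0)*1000,1) if len(q) else 0)
b=m&(Z>.0425)&(Z<.048)&(Y>.070); q=F[b]; print('eye',len(q),np.round(np.percentile(q,[1,5,50,95,99],axis=0)*1000,1))
b=m&(Z>.025)&(Z<.042)&(Y>.0745); q=F[b]; print('eyefront',len(q),np.round(np.percentile(q,[1,5,50,95,99],axis=0)*1000,1))
b=m&(Z>.040)&(Z<.050)&(Y<.068)&(Y>.055); q=F[b]; print('flange',len(q),np.round(np.percentile(q,[1,5,50,95,99],axis=0)*1000,1))
E
```

```text
t 7.475 tcp [0.5354 0.1154 0.1433] zang 1.527 F [-0.22 -0.15 -0.8 ] w 0.017 q [ 0.09  0.32  1.73  0.    1.1  -1.44]
TCP F [  2.53504033  69.06740629 143.66809256]
tip z 0.05396809255898277
bolster [[-25.3  60.4 106.2]
 [-17.4  69.1 109.5]
 [ -8.5  77.9 113.3]]
blade 20 [[-14.7  67.7  57.1]
 [-14.1  69.1  60.5]
 [-13.6  71.   64.8]]
eye 21 [[-9.7 73.5 43. ]
 [-9.6 73.6 43.1]
 [-9.2 77.3 44.2]
 [-8.8 81.  45.6]
 [-8.7 81.  45.7]]
eyefront 43 [[-10.2  74.6  27.8]
 [-10.2  75.1  28.5]
 [ -9.6  77.8  37.1]
 [ -9.2  81.2  40.6]
 [ -9.1  81.3  41.2]]
flange 26 [[-10.3  55.1  40.2]
 [-10.3  55.2  40.4]
 [ -8.7  63.   41.2]
 [  0.8  65.2  43.1]
 [  2.9  65.2  43.6]]
```

View pics/w4c.png

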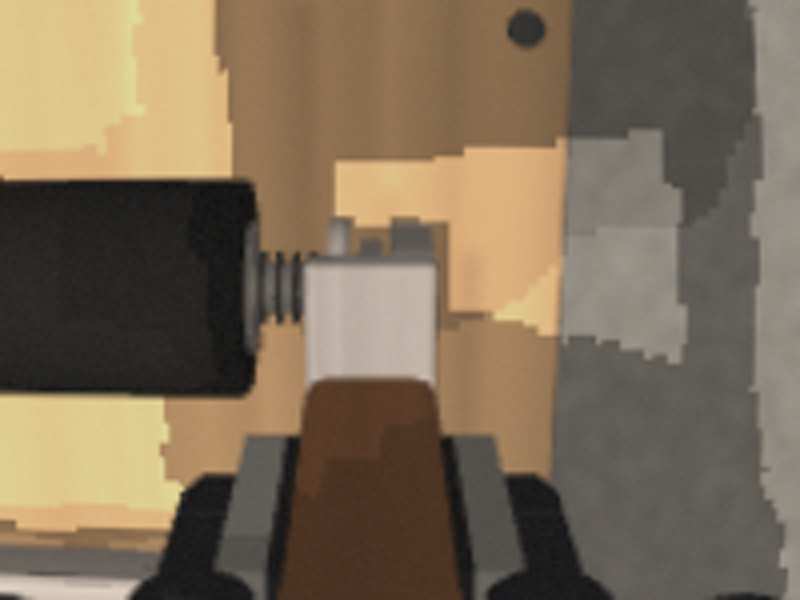

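Call:
{"method": "jog_arm", "body": {
  "targets": [
    [0.01,[0,0.0002,-0.008],0],
    [0.01,[0,0,-0.008],0],
    [0.01,[0,0,0],0]
  ]
}}

```text
clock: 7.9
position: [0.5344, 0.1154, 0.1265]
ee_rot: [-0.707, 0.707, -0.016, 0.015]
contact_force: [-0.3, 0.1, -1.3]
width: 0.0172
```

Call:
{"method": "jog_arm", "body": {
  "targets": [
    [0.01,[0,0,-0.009],0],
    [0.01,[0,0,-0.008],0],
    [0.01,[0,0,0],0],
    [0.01,[0,0,0],0]
  ]
}}

```text
clock: 8.4
position: [0.5352, 0.1155, 0.1103]
ee_rot: [0.707, -0.707, 0.015, -0.015]
contact_force: [-0.1, 0.2, -0.9]
width: 0.0176
```

Call:
{"method": "jog_arm", "body": {
  "targets": [
    [0.01,[0,0,0],0],
    [0.01,[-0.0001,-0.002,0],0],
    [0.01,[-0.0001,-0.0015,0],0],
    [0.01,[0,0,0],0]
  ],
  "force": 115
}}

```text
clock: 8.9
position: [0.5351, 0.1126, 0.1106]
ee_rot: [0.708, -0.706, 0.016, -0.016]
contact_force: [-0.3, 2.4, -0.2]
width: 0.0166
```

Call:
{"method": "jog_arm", "body": {
  "targets": [
    [0.01,[-0.0001,-0.0015,0],0],
    [0.01,[-0.0001,-0.0015,0],0],
    [0.01,[0,0,0],0]
  ]
}}

```text
clock: 9.28
position: [0.535, 0.1097, 0.1105]
ee_rot: [0.708, -0.706, 0.015, -0.016]
contact_force: [1.2, 5.8, -0.3]
width: 0.0164
```

Call:
{"method": "jog_arm", "body": {
  "targets": [
    [0.01,[-0.0001,-0.0013,0],0],
    [0.01,[-0.0001,-0.0012,0],0],
    [0.01,[0,0,0],0],
    [0.01,[0,0,0],0]
  ]
}}

```text
clock: 9.78
position: [0.5349, 0.1076, 0.1106]
ee_rot: [0.708, -0.706, 0.016, -0.016]
contact_force: [0.4, 6.2, -0.0]
width: 0.0168
```

```bash
python3 - <<'E'
from h import *
im,d,T,K,P=grab('w5'); F=toF(P)
c=cv2.resize(im[130:280,220:420],None,fx=4,fy=4,interpolation=cv2.INTER_CUBIC); save('','w5c',c)
X,Y,Z=F[...,0],F[...,1],F[...,2]
p=manip.get_state()['position'];zt=p[2]-.0897
m=(abs(X)<.04)&(abs(Y-.065)<.02)
b=m&(Z>zt+.044)&(Z<zt+.06); q=F[b]; print('bolster',np.round(np.percentile(q,[1,50,99],axis=0)*1000,1))
b=m&(Z>zt+.003)&(Z<zt+.04)&(X<-.012); q=F[b]; print('blade',len(q),np.round(np.percentile(q,[1,50,99],axis=0)*1000,1) if len(q) else 0)
E
```

```text
t 9.775 tcp [0.5349 0.1076 0.1106] zang 1.5261 F [ 0.44  6.22 -0.02] w 0.0168 q [ 0.07  0.35  1.77  0.    1.02 -1.46]
bolster [[-25.4  52.7  73.5]
 [-17.6  61.4  76.6]
 [ -8.3  70.7  80.3]]
blade 53 [[-19.9  45.2  24. ]
 [-14.5  45.6  32.9]
 [-12.4  63.6  47.7]]
```

View pics/w5c.png

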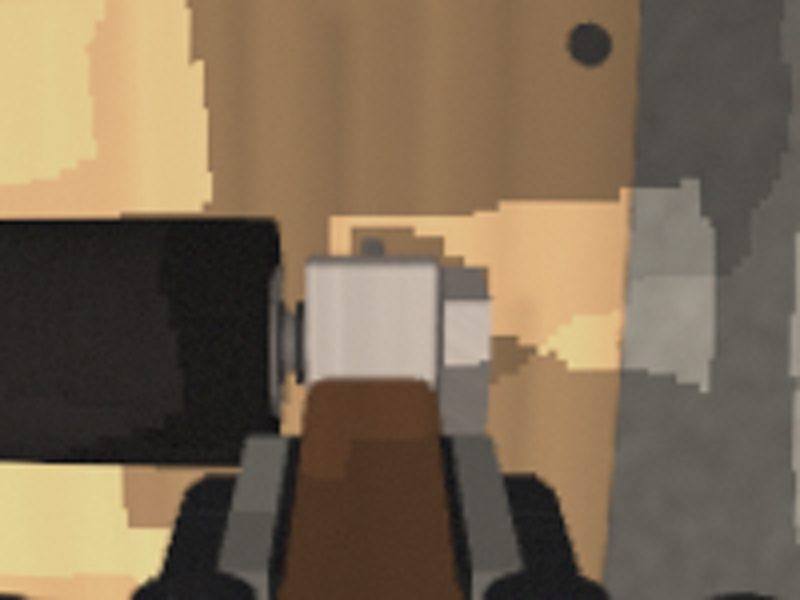

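Call:
{"method": "jog_arm", "body": {
  "targets": [
    [0.01,[0,-0.0008,0],0],
    [0.01,[0,0,0],0],
    [0.01,[0,0,0],0]
  ]
}}

```text
clock: 10.2
position: [0.5348, 0.107, 0.1106]
ee_rot: [0.708, -0.706, 0.016, -0.016]
contact_force: [0.8, 7.0, 1.8]
width: 0.0172
```

Call:
{"method": "jog_arm", "body": {
  "targets": [
    [0.01,[-0.002,-0.0003,0],0],
    [0.01,[-0.002,0.0001,0],0.01],
    [0.01,[-0.002,0.0001,0],0.01],
    [0.01,[0,0,0],0]
  ]
}}

```text
clock: 10.7
position: [0.5296, 0.1069, 0.1106]
ee_rot: [0.708, -0.706, 0.008, -0.01]
contact_force: [1.9, 6.9, -1.5]
width: 0.017
```

Call:
{"method": "jog_arm", "body": {
  "targets": [
    [0.01,[-0.0025,0,0],0.015],
    [0.01,[-0.0025,0,0],0.02],
    [0.01,[0,0,0],0]
  ]
}}

```text
clock: 11.08
position: [0.5245, 0.107, 0.1106]
ee_rot: [0.708, -0.706, -0.005, 0.003]
contact_force: [1.6, 7.5, -2.2]
width: 0.0171
```

```bash
python3 - <<'E'
from h import *
im,d,T,K,P=grab('w6')
c=cv2.resize(im[130:280,220:420],None,fx=4,fy=4,interpolation=cv2.INTER_CUBIC); save('','w6c',c)
E
```

```text
t 11.075 tcp [0.5245 0.107  0.1106] zang 1.5815 F [ 1.56  7.53 -2.17] w 0.0171 q [ 0.07  0.33  1.8   0.    1.01 -1.51]
```

View pics/w6c.png

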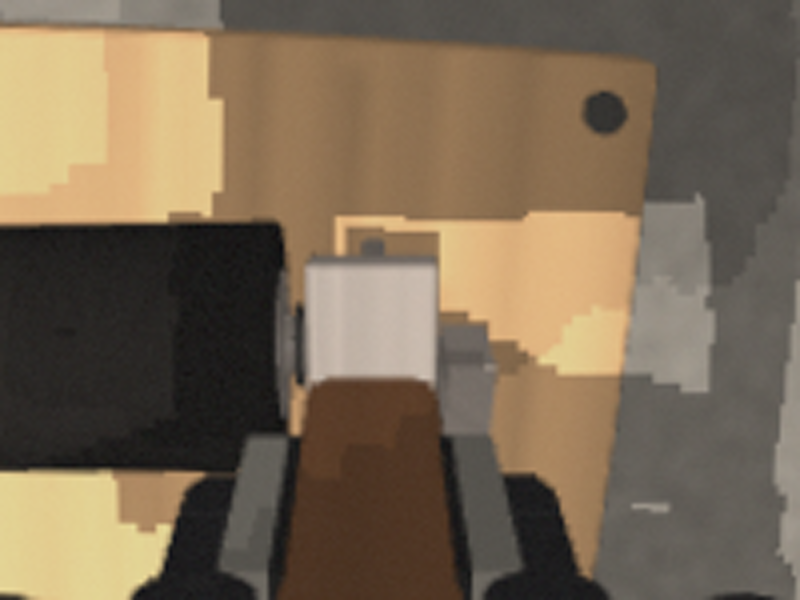

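Call:
{"method": "jog_arm", "body": {
  "targets": [
    [0.01,[-0.003,0,0],0.022],
    [0.01,[-0.003,-0.0001,0],0.022],
    [0.01,[-0.003,-0.0002,0],0.022],
    [0.01,[0,0,0],0]
  ]
}}

```text
clock: 11.62
position: [0.5153, 0.1067, 0.1107]
ee_rot: [0.708, -0.706, -0.028, 0.026]
contact_force: [0.6, 7.9, -0.6]
width: 0.0169
```

Call:
{"method": "jog_arm", "body": {
  "targets": [
    [0.01,[-0.003,-0.0003,0],0.022],
    [0.01,[-0.003,-0.0004,0],0.022],
    [0.01,[-0.003,-0.0005,0],0.022],
    [0.01,[-0.003,-0.0005,0],0.022],
    [0.01,[0,0,0],0]
  ]
}}

```text
clock: 12.25
position: [0.503, 0.1051, 0.1107]
ee_rot: [0.706, -0.704, -0.059, 0.057]
contact_force: [1.2, 7.4, 0.0]
width: 0.0171
```

```bash
python3 - <<'E'
from h import *
im,d,T,K,P=grab('w7')
c=cv2.resize(im[100:280,180:420],None,fx=3.3,fy=3.3,interpolation=cv2.INTER_CUBIC); save('','w7c',c)
E
```

```text
t 12.25 tcp [0.503  0.1051 0.1107] zang 1.7352 F [1.21 7.39 0.02] w 0.0171 q [ 0.07  0.3   1.84  0.    0.99 -1.67]
```

View pics/w7c.png

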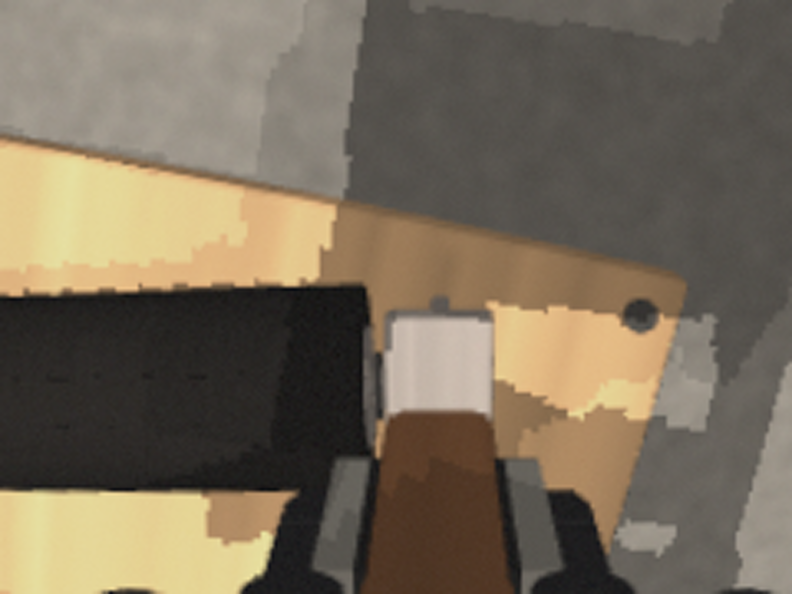

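Call:
{"method": "jog_arm", "body": {
  "targets": [
    [0.01,[-0.0004,0.002,0],0],
    [0.01,[-0.0004,0.002,0],0],
    [0.01,[-0.0004,0.002,0],0],
    [0.01,[-0.0003,0.002,0],0],
    [0.01,[0.0005,0.001,0],0],
    [0.01,[0.0015,0,0],0],
    [0.01,[0,0,0],0]
  ]
}}

```text
clock: 13.18
position: [0.5028, 0.1124, 0.1102]
ee_rot: [-0.705, 0.705, 0.058, -0.059]
contact_force: [-0.2, 3.1, -0.5]
width: 0.0162
```

Call:
{"method": "jog_arm", "body": {
  "targets": [
    [0.01,[0,0,0.01],0],
    [0.01,[0,0,0.02],0],
    [0.01,[0,0,0.03],0],
    [0.01,[0,0,0.03],0],
    [0.01,[0,0,0.02],0],
    [0.01,[0,0,0],0]
  ]
}}

```text
clock: 13.92
position: [0.5041, 0.1117, 0.2223]
ee_rot: [-0.704, 0.705, 0.06, -0.057]
contact_force: [0.1, 0.3, -1.0]
width: 0.0168
```

```bash
python3 - <<'E'
from h import *
im,d,T,K,P=grab('w8')
o=ortho(im,P,(0.52,0.06),0.12,zr=(-.02,.07)); save('','ortho8',o)
F=toF(P); hsv=cv2.cvtColor(im,cv2.COLOR_RGB2HSV)
b=(hsv[...,2]<80)&(P[...,2]>0.035)&(P[...,2]<.06)&(abs(P[...,0]-.52)<.06)&(abs(P[...,1]-.04)<.09)
p=P[b]; print('drum',cv2.minAreaRect((p[:,:2]*1000).astype(np.float32)),len(p))
E
```

```text
t 13.925 tcp [0.5041 0.1117 0.2223] zang 1.736 F [ 0.1   0.32 -1.01] w 0.0168 q [ 0.08  0.2   1.67 -0.    1.26 -1.65]
drum ((519.41552734375, 29.428802490234375), (64.47590637207031, 151.6327667236328), 23.671283721923828) 4271
```

View pics/w8.png

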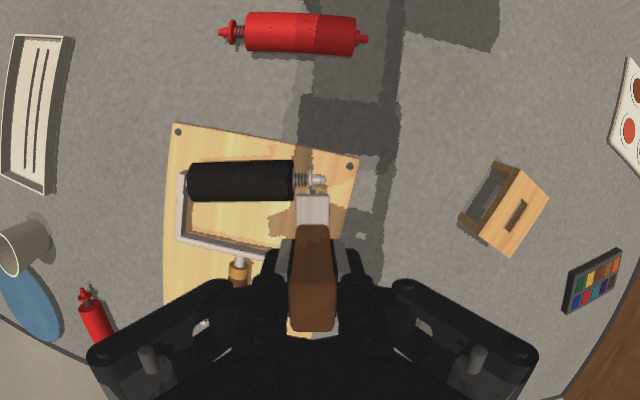

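View pics/ortho8.png

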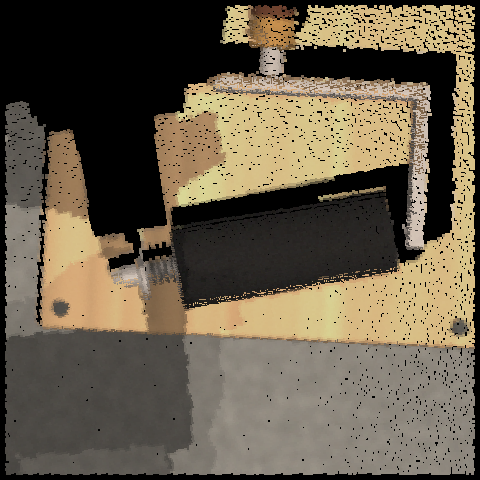

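Call:
{"method": "jog_arm", "body": {
  "targets": [
    [0.01,[-0.0014,0.0478,0],-0.106],
    [0.01,[-0.0014,0.0478,0],-0.106],
    [0.01,[-0.0014,0.0478,0],-0.106],
    [0.01,[-0.0014,0.0478,-0.015],-0.106],
    [0.01,[-0.0013,0.0478,-0.02],-0.106],
    [0.01,[0,0,0],0],
    [0.01,[0,0,0],0]
  ]
}}

```text
clock: 14.85
position: [0.4956, 0.3507, 0.184]
ee_rot: [-0.694, 0.696, -0.128, 0.127]
contact_force: [1.0, 0.2, -0.7]
width: 0.0168
```

```bash
python3 - <<'E'
from h import *
im,d,T,K,P=grab('w9'); p=manip.get_state()['position']
zt=p[2]-.0897;print('tip',zt)
m=(abs(P[...,0]-.497)<.07)&(abs(P[...,1]-.35)<.06)
q=P[m&(P[...,2]<.064)&(P[...,2]>.055)]; print('stand',cv2.minAreaRect((q[:,:2]*1000).astype(np.float32)),len(q))
a=1.2057-np.pi/2; ex=np.array([np.cos(a),np.sin(a)]); ey=np.array([-np.sin(a),np.cos(a)])
L=np.stack([(P[...,:2]-p[:2])@ex,(P[...,:2]-p[:2])@ey],-1)
for n,lo,hi in [('bolster',.044,.06),('blade',.002,.04)]:
    k=m&(P[...,2]>zt+lo)&(P[...,2]<zt+hi)&(abs(L[...,1])<.03); q=L[k]; print(n,len(q),np.round(np.percentile(q,[1,50,99],axis=0)*1000,1), np.percentile(P[k][:,2],[1,50,99]))
c=cv2.resize(im[130:330,200:440],None,fx=3.3,fy=3,interpolation=cv2.INTER_CUBIC); save('','w9c',c)
E
```

```text
t 14.85 tcp [0.4956 0.3507 0.184 ] zang 1.2073 F [ 1.04  0.18 -0.68] w 0.0168 q [ 0.5   0.37  1.53 -0.    1.24 -0.7 ]
tip 0.09503295443269791
stand ((496.5893249511719, 349.53717041015625), (64.76588439941406, 89.43865966796875), 68.70309448242188) 5316
bolster 1060 [[-28.1  -8.8]
 [-20.2  -0. ]
 [-11.3   8.8]] [0.14694577 0.15017799 0.15430141]
blade 22 [[-17.6  -1.6]
 [-16.9  -0.2]
 [-16.3   1.9]] [0.09786631 0.10025791 0.10574206]
```

View pics/w9c.png

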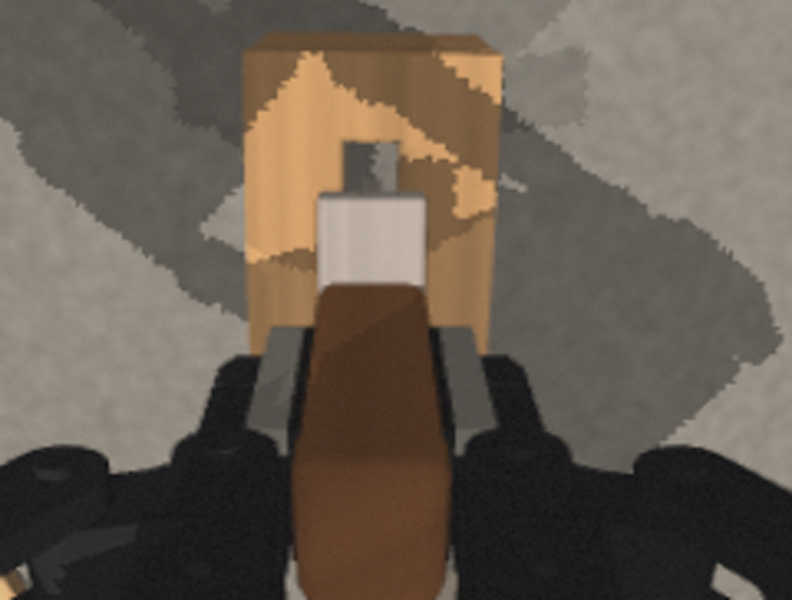

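Call:
{"method": "jog_arm", "body": {
  "targets": [
    [0.01,[0.0022,-0.0013,0],-0.001],
    [0.01,[0,0,-0.015],0],
    [0.01,[0,0,-0.02],0],
    [0.01,[0,0,0],0]
  ]
}}

```text
clock: 15.4
position: [0.4971, 0.3489, 0.1482]
ee_rot: [-0.694, 0.696, -0.13, 0.128]
contact_force: [-0.1, 0.1, -0.9]
width: 0.0169
```

Call:
{"method": "jog_arm", "body": {
  "targets": [
    [0.01,[0,0,-0.015],0],
    [0.01,[0,0,-0.015],0],
    [0.01,[0,0,-0.012],0],
    [0.01,[0,0,-0.004],0],
    [0.01,[0,0,0],0]
  ]
}}

```text
clock: 16.02
position: [0.4983, 0.3503, 0.104]
ee_rot: [-0.695, 0.695, -0.129, 0.128]
contact_force: [-0.2, 0.2, -1.2]
width: 0.0167
```

Call:
{"method": "jog_arm", "body": {
  "targets": [
    [0.01,[0,0,-0.002],0],
    [0.01,[0,0,-0.002],0],
    [0.01,[0,0,0],0]
  ]
}}

```text
clock: 16.4
position: [0.4983, 0.3503, 0.1004]
ee_rot: [0.695, -0.695, 0.129, -0.129]
contact_force: [-0.1, 0.5, -1.2]
width: 0.0169
```

Call:
{"method": "jog_arm", "body": {
  "targets": [
    [0.01,[0,0,-0.001],0],
    [0.01,[0,0,0],0],
    [0.022,[0,0,0],0],
    [0.04,[0,0,0],0],
    [0.05,[0,0,0],0],
    [0.05,[0,0,0],0]
  ],
  "force": 40
}}

```text
clock: 17.15
position: [0.4984, 0.3503, 0.0993]
ee_rot: [0.695, -0.695, 0.129, -0.129]
contact_force: [0.2, -1.0, -0.1]
width: 0.0496
```

Call:
{"method": "jog_arm", "body": {
  "targets": [
    [0.05,[0,0,0.02],0],
    [0.05,[0,0,0.04],0],
    [0.05,[0,0,0.05],0],
    [0.05,[0,0,0.04],0],
    [0.05,[0,0,0],0]
  ]
}}

```text
clock: 17.77
position: [0.5001, 0.3513, 0.2534]
ee_rot: [0.697, -0.693, 0.126, -0.131]
contact_force: [-0.7, -0.3, -0.8]
width: 0.0497
```

```bash
python3 - <<'E'
from h import *
im,d,T,K,P=grab('w10')
for lo,hi in [(.052,.0635),(.0635,.075),(.1,.14)]:
    m=(P[...,2]>lo)&(P[...,2]<hi)&(abs(P[...,0]-.498)<.06)&(abs(P[...,1]-.348)<.06)
    p=P[m]; print(lo,cv2.minAreaRect((p[:,:2]*1000).astype(np.float32)),len(p),np.median(p[:,2]))
E
```

```text
t 17.775 tcp [0.5001 0.3513 0.2534] zang 1.2051 F [-0.66 -0.28 -0.79] w 0.0497 q [ 0.5   0.32  1.42  0.    1.39 -0.71]
0.052 ((497.4335021972656, 349.4790344238281), (64.48112487792969, 90.6417007446289), 68.38871765136719) 3984 0.05981413752321546
0.0635 ((480.5533142089844, 357.2482604980469), (17.45827293395996, 15.870009422302246), 68.65771484375) 295 0.0658683699910167
0.1 ((497.78936767578125, 350.6930236816406), (17.74529457092285, 24.13467788696289), 68.5189208984375) 712 0.12924813271938712
```

View pics/w10.png

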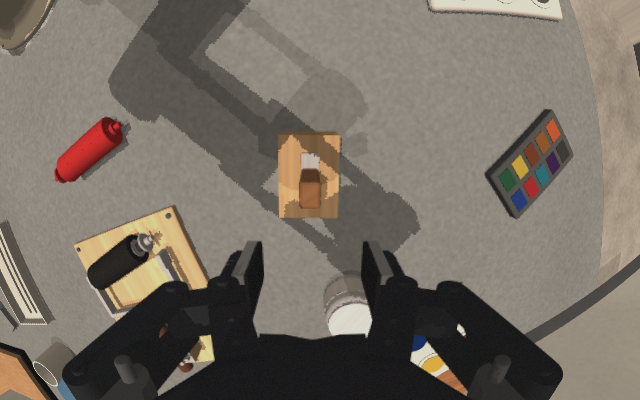

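Call:
{"method": "jog_arm", "body": {
  "targets": [
    [0.07,[0.003,-0.0524,0],-0.17],
    [0.07,[0.003,-0.0524,0],-0.17],
    [0.07,[0.003,-0.0524,0],-0.17],
    [0.07,[0.003,-0.0524,0],-0.17],
    [0.07,[0.003,-0.0524,0],-0.17],
    [0.07,[0.002,-0.0524,0],-0.17],
    [0.07,[0,0,0],0],
    [0.07,[0,0,0],0]
  ]
}}

```text
clock: 18.82
position: [0.5146, 0.0361, 0.248]
ee_rot: [-0.544, 0.544, -0.453, 0.451]
contact_force: [0.2, -0.6, 0.5]
width: 0.0701
```

```bash
python3 - <<'E'
from h import *
im,d,T,K,P=grab('w11')
hsv=cv2.cvtColor(im,cv2.COLOR_RGB2HSV)
b=(hsv[...,2]<75)&(P[...,2]>0.047)&(P[...,2]<.06)&(abs(P[...,0]-.52)<.06)&(abs(P[...,1]-.04)<.09)
b=cv2.morphologyEx(b.astype(np.uint8),cv2.MORPH_OPEN,np.ones((3,3)))>0
p=P[b]; print('drum',cv2.minAreaRect((p[:,:2]*1000).astype(np.float32)),len(p),p[:,2].max())
# ridge: highest points
k=p[p[:,2]>np.percentile(p[:,2],80)]; u,s,v=np.linalg.svd(k[:,:2]-k[:,:2].mean(0),full_matrices=False); print(k.mean(0),np.arctan2(v[0,1],v[0,0]))
o=ortho(im,P,(0.54,0.04),0.12,zr=(-.02,.07)); save('','ortho11',o)
E
```

```text
t 18.825 tcp [0.5146 0.0361 0.248 ] zang 0.1849 F [ 0.18 -0.61  0.48] w 0.0701 q [-0.07  0.19  1.63  0.    1.33 -0.25]
drum ((516.8739013671875, 37.473052978515625), (34.01270294189453, 109.62549591064453), 10.102051734924316) 3057 0.05795635023250423
[0.51627473 0.03913408 0.05529622] -1.3949454348760282
```

View pics/ortho11.png

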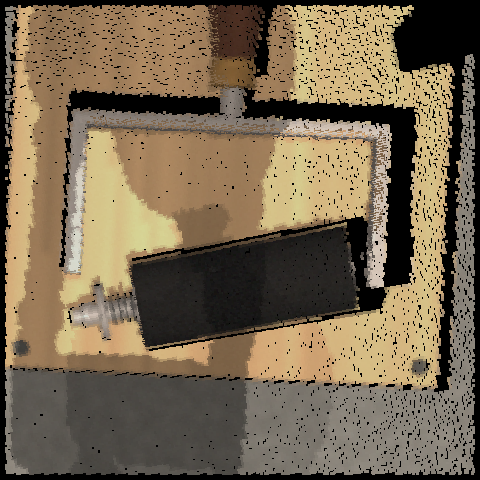

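View pics/w11.png

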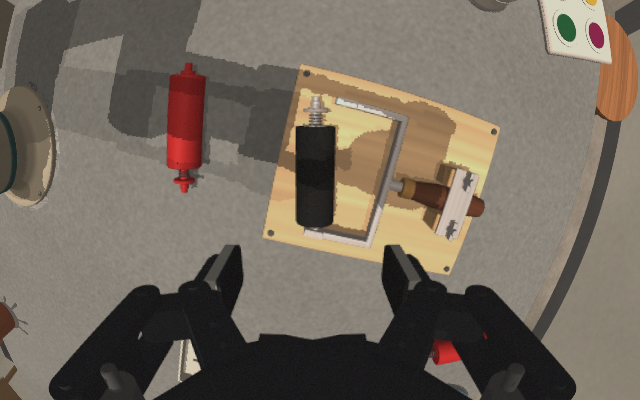

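Call:
{"method": "jog_arm", "body": {
  "targets": [
    [0.068,[0.0022,0.0014,-0.04],-0.008],
    [0.068,[0,0,-0.055],0],
    [0.068,[0,0,-0.05],0],
    [0.068,[0,0,-0.03],0],
    [0.068,[0,0,-0.02],0],
    [0.068,[0,0,-0.01],0],
    [0.068,[0,0,-0.006],0],
    [0.068,[0,0,0],0]
  ],
  "force": 50
}}

```text
clock: 19.88
position: [0.5177, 0.0377, 0.0385]
ee_rot: [0.543, -0.542, 0.454, -0.454]
contact_force: [1.1, 0.0, -1.1]
width: 0.0683
```

Call:
{"method": "jog_arm", "body": {
  "targets": [
    [0.055,[0,0,-0.002],0],
    [0.035,[0,0,0],0],
    [0.035,[0,0,0],0],
    [0.035,[0,0,0],0],
    [0.035,[0,0,0],0]
  ]
}}

```text
clock: 20.5
position: [0.5175, 0.0372, 0.0371]
ee_rot: [0.542, -0.542, 0.454, -0.454]
contact_force: [-1.9, -0.8, 6.5]
width: 0.0416
```

Call:
{"method": "jog_arm", "body": {
  "targets": [
    [0.035,[0,0,0.001],0],
    [0.035,[-0.0004,0.002,0],0],
    [0.035,[-0.0006,0.003,0],0],
    [0.035,[-0.0006,0.003,0],0],
    [0.035,[0,0,0],0]
  ]
}}

```text
clock: 21.12
position: [0.5158, 0.0459, 0.0372]
ee_rot: [0.542, -0.542, 0.454, -0.454]
contact_force: [0.2, 0.6, -2.9]
width: 0.0417
```

Call:
{"method": "jog_arm", "body": {
  "targets": [
    [0.035,[-0.0006,0.003,0],0],
    [0.035,[-0.0007,0.004,0],0],
    [0.035,[0,0,0],0]
  ]
}}

```text
clock: 21.5
position: [0.5143, 0.0528, 0.0372]
ee_rot: [-0.542, 0.542, -0.454, 0.454]
contact_force: [-0.1, -0.3, -3.5]
width: 0.0415
```

```bash
python3 - <<'E'
from h import *
im,d,T,K,P=grab('w12')
E
```

```text
t 21.5 tcp [0.5143 0.0528 0.0372] zang 0.1773 F [-0.06 -0.26 -3.49] w 0.0415 q [-0.03  0.4   1.92  0.    0.82 -0.21]
```

View pics/w12.png

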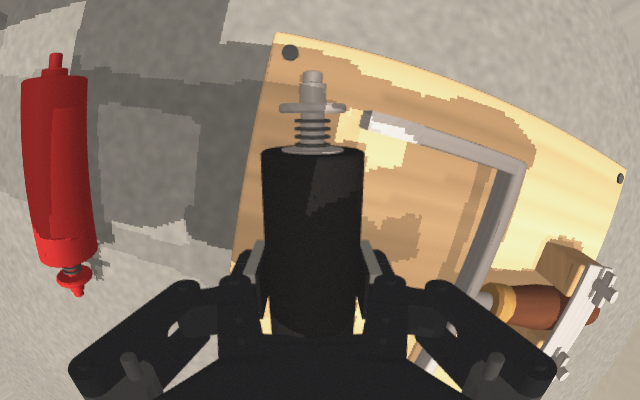

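Call:
{"method": "jog_arm", "body": {
  "targets": [
    [0.035,[-0.008,0.001,0.01],0],
    [0.035,[-0.016,0,0.04],0],
    [0.035,[0,-0.0,0.05],0],
    [0.035,[-0.004,-0.05,0.03],0.18],
    [0.035,[-0.004,-0.055,0.01],0.18],
    [0.035,[-0.004,-0.055,0],0.18],
    [0.035,[-0.004,-0.055,0],0.18],
    [0.035,[-0.003,-0.055,0],0.18],
    [0.035,[-0.003,-0.055,0],0.18],
    [0.035,[-0.003,-0.053,0],0.18]
  ]
}}

```text
clock: 22.8
position: [0.4661, -0.3147, 0.1763]
ee_rot: [0.705, -0.705, 0.059, -0.059]
contact_force: [0.8, -0.3, -3.2]
width: 0.0418
```

Call:
{"method": "jog_arm", "body": {
  "targets": [
    [0.035,[0,0,0],0],
    [0.035,[0,0,0],0]
  ]
}}

```text
clock: 23.05
position: [0.4661, -0.3127, 0.1757]
ee_rot: [0.705, -0.704, 0.062, -0.061]
contact_force: [-0.5, 0.4, -3.0]
width: 0.0417
```

```bash
python3 - <<'E'
from h import *
im,d,T,K,P=grab('w13')
o=ortho(im,P,(0.47,-0.325),0.15,zr=(-.02,.3)); save('','ortho13',o)
E
```

```text
t 23.05 tcp [ 0.4661 -0.3127  0.1757] zang 1.3977 F [-0.53  0.36 -2.98] w 0.0417 q [-0.72  0.31  1.65  0.    1.19 -2.11]
```

View pics/w13.png

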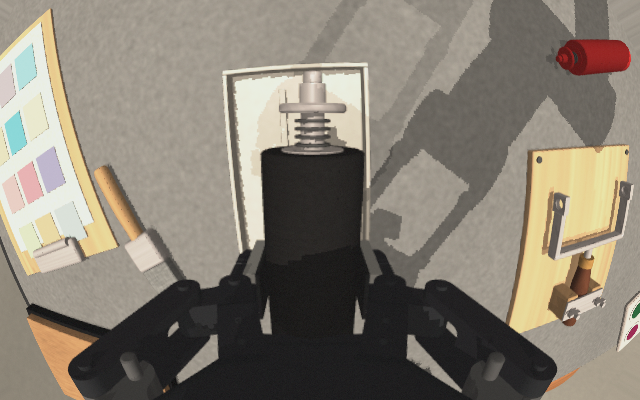

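View pics/ortho13.png

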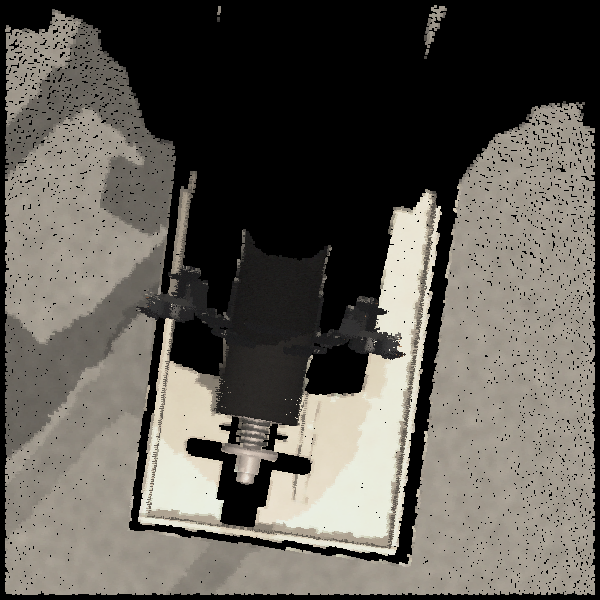

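```bash
python3 - <<'E'
from h import *
from scipy.optimize import minimize
z=np.load('w13.npz'); P=cloud(z['im'],z['d'],z['T'],z['K'])
m=(P[...,2]>.021)&(P[...,2]<.031)&(abs(P[...,0]-.4646)<.14)&(abs(P[...,1]+.3247)<.1)
p=P[m][:,:2]; print(len(p))
Pt=np.load('Ptop.npy'); mt=(Pt[...,2]>.021)&(Pt[...,2]<.031)&(abs(Pt[...,0]-.4646)<.14)&(abs(Pt[...,1]+.3247)<.1); pt=Pt[mt][:,:2]; print(len(pt))
def cost(v,p,robust=.003):
    a=v[2]; c,s=np.cos(a),np.sin(a); q=(p-v[:2])@np.array([[c,-s],[s,c]])
    # distance to wall midline rectangle (113 x 63)
    dx=abs(abs(q[:,0])-.113); dy=abs(abs(q[:,1])-.063)
    d=np.minimum(dx,dy); return np.sum(np.minimum(d,robust)**2)*1e6
for nm,pp in [('wrist',p),('top',pt)]:
    best=min((minimize(cost,[.4646+i,-.3247+j,-.129+k],args=(pp,r),method='Nelder-Mead') for r in (.005,) for i in(-.003,.003) for j in (-.003,.003) for k in(-.02,.02)),key=lambda r:r.fun)
    print(nm,best.x,best.fun/len(pp))
# drum ridge
b=(P[...,2]>.17)&(P[...,2]<.215)&(abs(P[...,0]-.45)<.08)&(abs(P[...,1]+.31)<.03)
hsv=cv2.cvtColor(z['im'],cv2.COLOR_RGB2HSV); b&=(hsv[...,2]<80); b[250:]=0; b[:, :265]=0; b[:,360:]=0
k=P[b]; print('drum z',np.percentile(k[:,2],[50,99]), 'rect',cv2.minAreaRect((k[:,:2]*1000).astype(np.float32)))
E
```

```text
2493
395
wrist [ 0.46487483 -0.32356248 -0.12900751] 1.852425179947049
top [ 0.46432958 -0.32410636 -0.13140766] 1.7728632111440836
drum z [0.19124024 0.19441955] rect ((426.4295349121094, -306.04150390625), (42.36173629760742, 56.83732223510742), 80.8207015991211)
```

Call:
{"method": "jog_arm", "body": {
  "targets": [
    [0.035,[-0.0014,-0.0111,-0.02],0.043],
    [0.035,[0,0,-0.035],0],
    [0.035,[0,0,-0.035],0],
    [0.035,[0,0,-0.025],0],
    [0.035,[0,0,-0.014],0],
    [0.035,[0,0,0],0],
    [0.035,[0,0,0],0]
  ]
}}

```text
clock: 23.98
position: [0.4665, -0.3248, 0.0479]
ee_rot: [-0.705, 0.706, -0.045, 0.046]
contact_force: [0.9, -0.2, -3.3]
width: 0.0413
```

```bash
python3 - <<'E'
from h import *
im,d,T,K,P=grab('w14')
E
```

```text
t 23.975 tcp [ 0.4665 -0.3248  0.0479] zang 1.443 F [ 0.93 -0.16 -3.31] w 0.0413 q [-0.73  0.45  1.8   0.    0.9  -2.17]
```

View pics/w14.png

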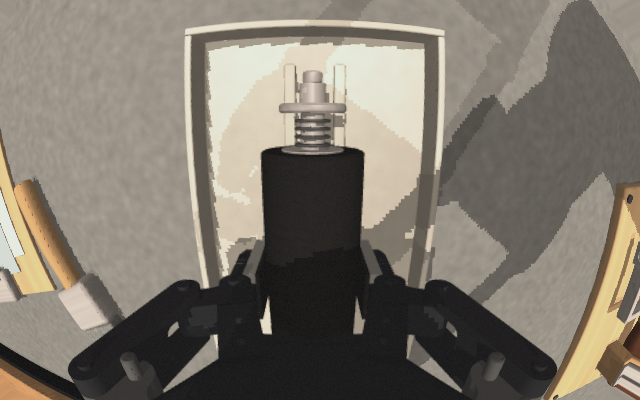

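Call:
{"method": "jog_arm", "body": {
  "targets": [
    [0.035,[0,0.0006,-0.006],0],
    [0.035,[0,0,-0.004],0],
    [0.035,[0,0,-0.002],0],
    [0.035,[0,0,0],0]
  ]
}}

```text
clock: 24.52
position: [0.4655, -0.3239, 0.0345]
ee_rot: [0.706, -0.705, 0.046, -0.045]
contact_force: [0.1, -0.2, -3.3]
width: 0.0414
```

Call:
{"method": "jog_arm", "body": {
  "targets": [
    [0.035,[0,0,-0.001],0],
    [0.035,[0,0,0],0]
  ]
}}

```text
clock: 24.78
position: [0.4657, -0.324, 0.0338]
ee_rot: [0.706, -0.706, 0.045, -0.045]
contact_force: [0.1, -0.0, -3.6]
width: 0.0413
```

Call:
{"method": "jog_arm", "body": {
  "targets": [
    [0.035,[0,0,-0.001],0],
    [0.035,[0,0,0],0]
  ]
}}

```text
clock: 25.02
position: [0.4658, -0.324, 0.0329]
ee_rot: [-0.706, 0.706, -0.045, 0.045]
contact_force: [0.0, -0.1, -3.4]
width: 0.0416
```

Call:
{"method": "jog_arm", "body": {
  "targets": [
    [0.035,[0,0,-0.001],0],
    [0.035,[0,0,0],0]
  ]
}}

```text
clock: 25.28
position: [0.4658, -0.324, 0.0326]
ee_rot: [-0.706, 0.706, -0.045, 0.045]
contact_force: [-1.6, 1.2, 4.0]
width: 0.0418
```

Call:
{"method": "jog_arm", "body": {
  "targets": [
    [0.035,[0,0,-0.001],0],
    [0.035,[0,0,0],0]
  ]
}}

```text
clock: 25.52
position: [0.4659, -0.3241, 0.0325]
ee_rot: [-0.705, 0.706, -0.045, 0.046]
contact_force: [-2.9, 2.8, 12.0]
width: 0.0414
```

Call:
{"method": "jog_arm", "body": {
  "targets": [
    [0.035,[0,0,0.0015],0],
    [0.035,[0,0,0],0],
    [0.048,[0,0,0],0],
    [0.055,[0,0,0],0],
    [0.062,[0,0,0],0],
    [0.062,[0,0,0],0]
  ],
  "force": 20
}}

```text
clock: 26.28
position: [0.4657, -0.324, 0.0321]
ee_rot: [0.706, -0.706, 0.045, -0.045]
contact_force: [-0.2, -1.3, -0.2]
width: 0.0618
```

Call:
{"method": "jog_arm", "body": {
  "targets": [
    [0.062,[0,0,0.01],0],
    [0.062,[0,0,0.03],0],
    [0.062,[0,0,0.05],0],
    [0.062,[0,0,0.06],0],
    [0.062,[0.0,0,0.05],0],
    [0.062,[0,0,0],0]
  ]
}}

```text
clock: 27.02
position: [0.4677, -0.3256, 0.238]
ee_rot: [-0.703, 0.708, -0.042, 0.048]
contact_force: [0.7, -0.6, 0.6]
width: 0.0622
```

```bash
python3 - <<'E'
from h import *
im,d,T,K,P=grab('w15')
hsv=cv2.cvtColor(im,cv2.COLOR_RGB2HSV)
b=(hsv[...,2]<75)&(P[...,2]>0.04)&(P[...,2]<.056)&(abs(P[...,0]-.465)<.08)&(abs(P[...,1]+.324)<.05)
k=P[b]; print('drum',cv2.minAreaRect((k[:,:2]*1000).astype(np.float32)),np.percentile(k[:,2],[50,99]))
v=np.array([.4647,-.3238]);a=-.13
r=cv2.minAreaRect((k[:,:2]*1000).astype(np.float32))[0]; d_=np.array(r)/1000-v; print('in tray',d_@[np.cos(a),np.sin(a)],d_@[-np.sin(a),np.cos(a)])
im2,d2=get_image('top'); save('','top15',im2)
K=camera_model('top')['mtx'];T=camera_model('top')['world_from_camera']; P2=cloud(im2,d2,T,K,False)
m=(P2[...,2]>.052)&(P2[...,2]<.0635)&(abs(P2[...,0]-.498)<.06)&(abs(P2[...,1]-.348)<.06); p=P2[m]; print(cv2.minAreaRect((p[:,:2]*1000).astype(np.float32)))
for n in ['water_pot','ink_tin','hake']: print(n,[np.round(x['position'],1).tolist() for x in spot_point(n,'top')])
E
```

```text
t 27.025 tcp [ 0.4677 -0.3256  0.238 ] zang 1.4427 F [ 0.68 -0.64  0.63] w 0.0622 q [-0.73  0.27  1.54  0.    1.32 -2.17]
drum ((465.34185791015625, -323.4051208496094), (38.727684020996094, 110.15557861328125), 82.08403778076172) [0.04849531 0.05161814]
in tray 0.0005852520247910698 0.00047475381801656823
((497.57501220703125, 348.3738708496094), (66.64020538330078, 89.97737884521484), 67.75003051757812)
water_pot [[414.4, 166.3], [412.0, 242.0]]
ink_tin [[175.3, 164.6]]
hake [[167.8, 229.9]]
```

View pics/w15.png

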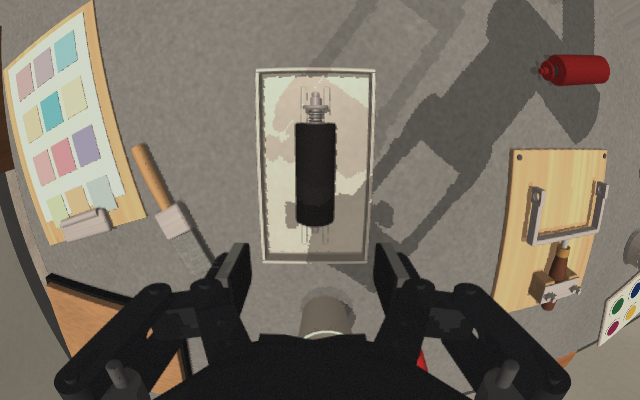

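View pics/top15.png

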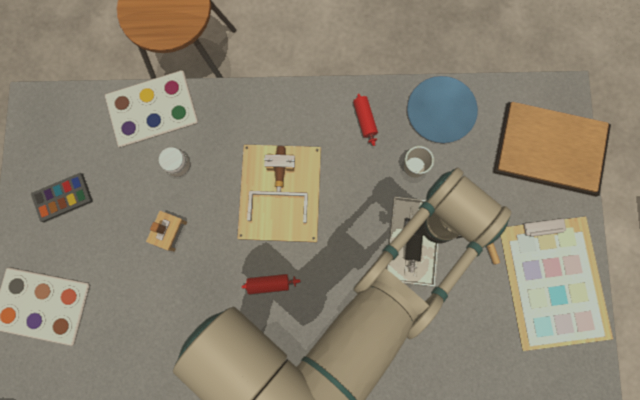

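The roller lies centred on the ribs, at about (0.6, 0.5) mm in the tray frame. The tool stands in its stand, and the pot, tin and brush are where they were. Handing in.

```bash
python3 -c "
from rig import sign_off
print(sign_off())"
```

```text
the job is handed in; nothing more can be done
None
```

I finished the job and handed it in at about 27 s of the 64 s allowed; no verdict was reported.

**What I did:**
- I set the fork astride the pin and pressed it in by roughly 6–6.5 mm; the highest force read on the arm was 7.9 N.
- I swung that end about 30 mm out through the open front and let the pin come out again.
- The fork went back into its stand. I then drew the roller about 15 mm along its axis, clear of the stub hole, and lowered it onto the ribs. On contact the push down on the tray was about 15 N, against the 45 N limit.

**Last checks:**
- **Roller:** it lies about 0.6 mm along and 0.5 mm across from the tray's middle, within about 0.01 rad of the ribs. The drum's top was at about 52 mm, so its axis is about 30 mm high.
- **Fork:** it hangs in the stand with its handle top at 129 mm, about 1 mm from the stand's centre.
- **Arm:** it is clear of everything, raised to 0.24 m.
- **Bystanders:** the water pot and ink tin are within about 2 pixels of where they started in the top view.

**What failed or disagreed:**
- In the last top view the network took the fork's stand for the brush, because the arm partly hid it. The wrist picture shows the brush lying beside the tray, and the arm never came near it.
- Just before I lifted the fork, the arm still read about 3 N along the pin, so the pin may not have been fully out then. The pictures after the lift show it out.

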